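# Set the focus ring to the marker, coming up from its stop

## Task

The focus ring of the viewing stand on the desk has been left turned past the orange marker, and its lever has play. Gently push the lever clockwise (seen from above) until you feel the ring press home against its hard end stop, then bring it up counter-clockwise until the red pointer stands at the orange marker, so that the last movement is counter-clockwise and the play is taken up on that side; leave it so. If you go past, go back and come up again; the lever is delicate, so only push its pin with light force and do not pinch it, and leave the marker and the other things where they are.

Things in the scene. Friction and masses are not known exactly. Their poses are not given: they have to be found in the camera images.
- stand: The viewing stand, fixed to the desk: round grey foot 170 mm across and 12 mm high, white drum 148 mm across up to 58 mm. Origin at the centre of its underside, on the vertical axis about which ring, lever and marker turn; z up. Its yaw varies.
- ring: Focus ring: aluminium disc 124 mm across, black and glass lens in the middle, top at 76 mm (lens 81 mm), turning on the stand's axis. Origin on that axis at desk height, z up; x points along the lever at mid-play. Stiff (0.36 N m, about 4 N at the lever's pin), stays where left; 1.2 rad between its two end stops. It starts 0.8 to 1.05 rad counter-clockwise of the clockwise stop.
- pointer (a point): The tip of the red pointer on the ring: 68 mm from the axis, 62 mm above the desk, on the ring's +y axis.
- stop_mark (a point): Fixed point on the stand, beside a small steel post, where the pointer's tip stands when the ring rests against its clockwise end stop: 68 mm from the axis, 62 mm high. The ring counts as pressed home when the push on the pin rises there from the 4 N of turning to more than 5 N; some 7 to 10 N is plenty.
- marker (a point): Tip of the orange marker clip on the drum's edge, 68 mm from the axis, 62 mm high, 0.35 to 0.6 rad counter-clockwise of the stop point; the pointer's tip comes to this same point when the ring is set right.
- lever_pin (a point): On the axis of the lever's blue upright pin (16 mm diameter, 90 mm from the stand's axis, 84 to 134 mm high), at 115 mm height; under it a flat radial arm 12 mm wide. Free play on the ring 0.09 rad (8 mm at the pin) either side of the ring's x axis, under 0.5 N: pin's y in the ring's frame is +8 mm taken up counter-clockwise, -8 mm clockwise. An end stop is hard. Load limit 20 N.
- slide_tray: Loose grey divided tray 110 x 75 x 35 mm beside the stand, origin under its centre; leave alone.
- lens_brush: Loose brush 150 mm long lying beside the stand, origin under its middle; leave alone.
- candle: Loose pink jar candle 72 mm across, 85 mm high, origin under its centre; leave alone.
- tree: Loose wooden fir tree ornament 118 mm high, origin under its centre; leave alone.
- house: Loose white ceramic house 45 x 45 x 58 mm, origin under its centre; leave alone.
- notebook: Loose blue notebook 150 x 210 x 14 mm, origin under its centre; leave alone.
- mug: Loose blue mug 80 mm across, 92 mm high, handle to its +y, origin under its centre; leave alone.
Mind the look-alikes: they are no part of the job. Of the things that look like the stand, the larger one is meant.

How it is judged:
On the way:
1. the ring is pressed home against its clockwise end stop: fingers push with more than 5 N, pointer within 2.5 mm of the stop point, lever on the clockwise side of its play (distance between pointer and stop_mark below 0.0025 m and y of lever_pin in the frame of ring below -0.005 m and contact force between the fingers and ring above 5 N), for 0.1 s.
At the end, for the whole second after the job is handed in: the pointer's tip is within 2.5 mm of the marker's tip, the lever lies on the counter-clockwise side of its play (pin more than 5 mm to the +y side of the ring's x axis), and the ring is still (distance between pointer and marker below 0.0025 m and y of lever_pin in the frame of ring above 0.005 m and angular speed of ring below 0.05 rad/s); the robot touches nothing.
It fails at once if the lever or ring is loaded by the fingers with more than 20 N, pinching included (contact force between the fingers and ring above 20 N).
It fails at once if the orange marker is shifted by more than 2 mm (distance of marker from where it was at the start of the episode above 0.002 m).
It fails at once if another thing on the desk is moved by more than 10 mm (distance of any of slide_tray, lens_brush, candle, tree, house, notebook, mug from where it was at the start of the episode above 0.01 m).
It also fails if it takes over 64 s, if anything falls off the work surface, if the arm or the gripper's body presses on something with over 40 N, if the wrist force passes 120 N, or if a joint passes its speed limit or range.

## Robot

A 6-joint arm with a two-finger parallel gripper is mounted at the origin on the work surface. World frame = base frame: x ahead of the robot, y to its left, z up, the work surface at z = 0. Lengths are in m, angles in rad, forces in N, time in s.
With the tool pointing down it reaches from about 0.275 to 1 m from the base axis. Payload 8.4 kg.
Tool frame: the origin (TCP) lies on the centre line of the jaws, within the pads' length; the fingertips stand 17 mm ahead of it and the grasp point (between the pads) lies 2 mm behind it (bot.tcp_to_tips is the z of the fingertips in the tool frame, in m); z points along the fingers, y is the line along which they close (so a half turn about z gives the same grasp; the last joint's range is limited). The gripper opens to 85 mm and grips with 20 to 120 N. Pads are 22 mm wide; open, the fingers measure 114 mm over their backs; the gripper's body (76 mm by 85 mm) begins 54 mm behind the grasp point. The pads swing forward as they close: fully open they stand 13 mm farther back than shut.
Start: joints at [-0.002, 0.353, 1.633, -0, 1.155, -0.002], TCP at [0.625, -0, 0.225] pointing down, gripper open.
Joint ranges: [-2.63, 2.63], [-0.92, 2.1], [0.06, 2.66], [-1.3, 4.44], [0, 2.69], [-3.02, 3.02]. Speed limits (rad/s): [2.22, 2.22, 2.79, 3.14, 3.14, 3.14].

## Interface

Orientations are given as a unit quaternion [x, y, z, w].
In Python, from workcell import bot, hand, kinematics, get_obs, vision, hand_in gives the robot as it stands. The module is installed in compiled form; this text tells all that it offers. Calls block until the motion is done:
- bot.reach(position, orientation): joint-space move of the TCP to a pose.
- bot.servo_line(position, ori=None, velocity=0.15): straight line of the TCP; ori=None keeps the orientation; velocity is the mean speed in m/s.
- bot.goto_joints(angles): joint-space move.
- hand.move_gripper(opening, strength=None): finger opening in m; strength is the grip in N (None keeps the last); returns when the fingers have stopped.
- bot.dwell(seconds).
- kinematics.solve_ik(position, orientation): joint angles nearest the present ones, or None.
- get_obs(): the state.
- vision.read_camera(name): name is "scene" or "side" or "wrist"; returns a dict with "frame" (384x512x3 uint8, red, green, blue), "intrinsics" (3x3 intrinsics, pixels), "view" (4x4, takes a point from world to camera coordinates). Camera axes: x right, y down, z forward; pixel columns grow to the right and rows downward; lengths in m; the calibration is good to about 2 mm. A picture is of the moment at which its call begins. There is no depth.
A pose or a line that the arm cannot do raises bot.IKError and nothing moves.
- hand_in(): hands the job in; it is judged then, once.
The state is a dict: "time_s": time; "joint_pos": joint angles; "joint_vel": joint speeds; "joint_efforts": joint torques, N m; "position": TCP position; "orientation": TCP orientation; "wrist_force": force on the tool from outside, world axes, zero at the start; "ft_torque": the same for the moment, N m; "gripper_width": finger opening in m; "grip_force": force on a finger pad.
Only numpy, scipy, OpenCV 4.12 (cv2) and the standard library are available. Lean on these libraries where they do the work, as an engineer would, in place of code of your own. Each camera call takes 0.05 s, during which the arm holds its last target. There are 200 camera calls.

## Working session

There is one attempt and no reset: what is moved stays moved. The work goes in short steps, each a Python script; the robot and the scene stay as the last script left them, time stands still between calls to the robot, and variables do not carry over. Pictures are saved under pics/ and viewed, at most 11 in all, crops included, and the job is handed in when it is done.

```bash
mkdir -p pics; python3 - <<'E'
from workcell import vision,get_obs
import cv2,numpy as np
np.set_printoptions(precision=4,suppress=True)
for n in ["scene","side","wrist"]:
    r=vision.read_camera(n); cv2.imwrite(f"pics/{n}0.png",r["frame"][:,:,::-1]); print(n,r["intrinsics"],r["view"],sep="\n")
o=get_obs();print(o)
E
```

```text
scene
[[431.7146   0.     260.1579]
 [  0.     431.7146 190.029 ]
 [  0.       0.       1.    ]]
[[-0.0546  0.9984  0.0115  0.0425]
 [ 0.8687  0.0532 -0.4925 -0.4317]
 [-0.4924 -0.0169 -0.8702  1.6546]
 [ 0.      0.      0.      1.    ]]
side
[[491.6725   0.     264.6511]
 [  0.     491.6725 196.9199]
 [  0.       0.       1.    ]]
[[-0.9103 -0.4138 -0.0067  0.4972]
 [-0.2772  0.6217 -0.7326  0.219 ]
 [ 0.3073 -0.665  -0.6807  1.3623]
 [ 0.      0.      0.      1.    ]]
wrist
[[326.6555   0.     257.8638]
 [  0.     326.6555 191.1172]
 [  0.       0.       1.    ]]
[[ 1.     -0.0009 -0.0004 -0.6234]
 [-0.0007 -0.9543  0.2987 -0.0387]
 [-0.0006 -0.2987 -0.9543  0.3793]
 [ 0.      0.      0.      1.    ]]
{'time_s': 0.15, 'joint_pos': array([-0.0024,  0.3535,  1.634 , -0.    ,  1.1552, -0.0024]), 'joint_vel': array([ 0.0008,  0.0006, -0.0025, -0.0002, -0.0012, -0.0007]), 'joint_efforts': array([ -0.0007, -60.5639, -34.2339,  -0.    ,   0.0062,  -0.    ]), 'position': array([ 0.6246, -0.    ,  0.2247]), 'orientation': array([ 0.7071,  0.7071, -0.0004, -0.0004]), 'wrist_force': array([ 0.24  ,  0.324 , -0.1373]), 'ft_torque': array([-0.0128, -0.0697,  0.0397]), 'grip_force': 0.0, 'gripper_width': 0.08529393778819354}
```

View pics/scene0.png

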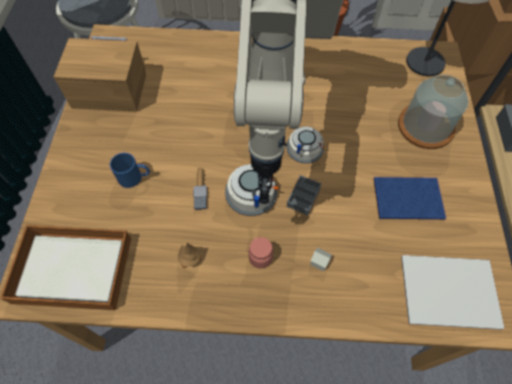

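View pics/side0.png

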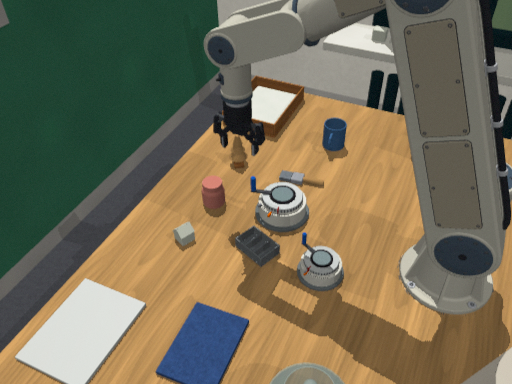

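```bash
cat > h.py <<'E'
import numpy as np,cv2
from workcell import bot,hand,kinematics,get_obs,vision,hand_in
np.set_printoptions(precision=4,suppress=True)
def snap(n,f=None,s=1,box=None):
    r=vision.read_camera(n)
    if f:
        im=r["frame"][:,:,::-1]
        if box: im=im[box[1]:box[3],box[0]:box[2]]
        cv2.imwrite(f"pics/{f}.png",cv2.resize(im,None,fx=s,fy=s,interpolation=cv2.INTER_CUBIC))
    return r
def onplane(r,uv,z):
    V=r["view"];R=V[:3,:3];c=-R.T@V[:3,3]
    d=R.T@np.linalg.solve(r["intrinsics"],[uv[0],uv[1],1.])
    return c+d*(z-c[2])/d[2]
def proj(r,p):
    q=r["intrinsics"]@(r["view"][:3,:3]@np.asarray(p)+r["view"][:3,3]); return q[:2]/q[2]
E
python3 - <<'E'
from h import *
r=snap("scene"); s=snap("side"); w=snap("wrist")
print(onplane(r,(251,188),.058),onplane(s,(282,205),.076))
print(-w["view"][:3,:3].T@w["view"][:3,3])
bot.reach([0.5,0.0,0.38],[.7071,.7071,0,0]) if 0 else None
E
```

```text
[ 0.5252 -0.0431  0.058 ] [ 0.4911 -0.005   0.076 ]
[0.6238 0.0758 0.3736]
```

View pics/wrist0.png

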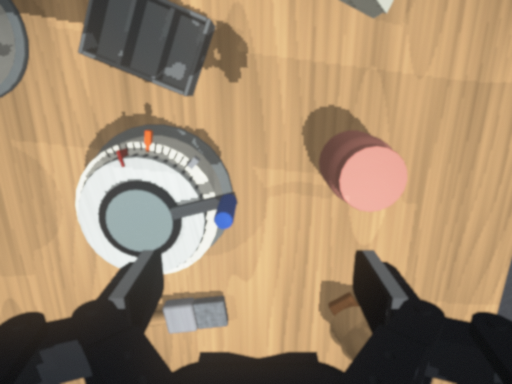

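```bash
python3 - <<'E'
from h import *
bot.reach([0.52,0.0,0.27],[.7071,.7071,0,0])
w=snap("wrist","w1"); s=snap("side","s1",4,(230,160,330,250))
import pickle;pickle.dump((w,s),open("v1.pkl","wb"));print(get_obs()["position"],get_obs()["joint_pos"],get_obs()["wrist_force"])
E
python3 -c "
import cv2;im=cv2.imread('pics/w1.png');cv2.imwrite('pics/w1c.png',cv2.resize(im[60:340,60:440],None,fx=2,fy=2,interpolation=cv2.INTER_CUBIC))"
```

```text
[ 0.5207 -0.      0.2699] [-0.0029  0.1467  1.8035 -0.      1.191  -0.0029] [ 1.1173 -0.6166 -0.5003]
```

View pics/w1c.png

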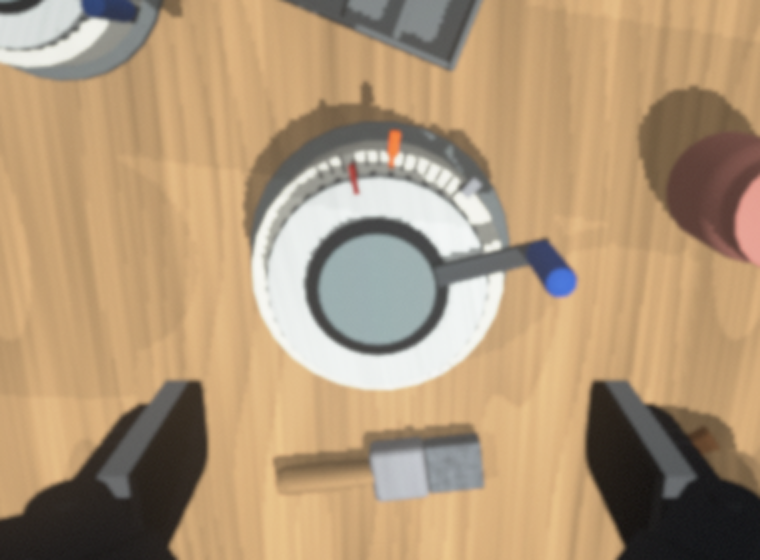

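```bash
cat > meas.py <<'E'
from h import *
import pickle
w,s=pickle.load(open("v1.pkl","rb"))
def f(u,v): return (60+(u+.5)/2-.5,60+(v+.5)/2-.5)
C=onplane(w,f(377,287),.081)
print("centre lens",C)
# ring disc ellipse: top left edge x 265..492, bottom y 390
for a,z in (((265,275),.076),((492,275),.076),((377,389),.074),((377,178),.076)):
    p=onplane(w,f(*a),z); print(a,p,np.hypot(*(p-C)[:2]))
for n,a,z in (("pin",(561,281),.134),("ptip",(351,165),.062),("mark",(390,166),.062),("post",(463,192),.062),("pinbase",(530,252),.084)):
    p=onplane(w,f(*a),z); d=(p-C)[:2]; print(n,p,np.hypot(*d),np.arctan2(d[1],d[0]))
hsv=cv2.cvtColor(w["frame"],cv2.COLOR_RGB2HSV)[120:180,200:300].astype(int)
H,S,V=hsv[...,0],hsv[...,1],hsv[...,2]
for n,m in (("orange",(H>4)&(H<12)&(S>170)&(V>160)),("red",((H<5)|(H>174))&(S>110))):
    v,u=np.nonzero(m); print(n,list(zip(u+200,v+120)))
E
python3 meas.py
```

```text
centre lens [ 0.509  -0.0441  0.081 ]
(265, 275) [ 0.4469 -0.0387  0.076 ] 0.06232204271994497
(492, 275) [ 0.5726 -0.0389  0.076 ] 0.0638735270264779
(377, 389) [ 0.5081 -0.1103  0.074 ] 0.06624477209537742
(377, 178) [0.5094 0.0153 0.076 ] 0.05939192334288972
pin [ 0.5955 -0.0225  0.134 ] 0.08922412646172005 0.243971496801757
ptip [0.4949 0.02   0.062 ] 0.06564248085482056 1.7871967794327999
mark [0.5162 0.0195 0.062 ] 0.06394787854515009 1.4570819631187613
post [0.5566 0.005  0.062 ] 0.06840501852052971 0.7993568839397492
pinbase [ 0.5912 -0.0233  0.084 ] 0.08479591448159902 0.24758316003846473
orange [(np.int64(256), np.int64(126)), (np.int64(257), np.int64(126)), (np.int64(258), np.int64(126)), (np.int64(255), np.int64(127)), (np.int64(256), np.int64(127)), (np.int64(257), np.int64(127)), (np.int64(258), np.int64(127)), (np.int64(259), np.int64(127)), (np.int64(255), np.int64(128)), (np.int64(256), np.int64(128)), (np.int64(257), np.int64(128)), (np.int64(258), np.int64(128)), (np.int64(259), np.int64(128)), (np.int64(255), np.int64(129)), (np.int64(256), np.int64(129)), (np.int
[... 801 characters left out ...]
.int64(235), np.int64(143)), (np.int64(236), np.int64(143)), (np.int64(235), np.int64(144)), (np.int64(236), np.int64(144)), (np.int64(237), np.int64(144)), (np.int64(235), np.int64(145)), (np.int64(236), np.int64(145)), (np.int64(237), np.int64(145)), (np.int64(235), np.int64(146)), (np.int64(236), np.int64(146)), (np.int64(237), np.int64(146)), (np.int64(235), np.int64(147)), (np.int64(236), np.int64(147)), (np.int64(237), np.int64(147)), (np.int64(235), np.int64(148)), (np.int64(236), np.int64(148)), (np.int64(237), np.int64(148)), (np.int64(236), np.int64(149)), (np.int64(237), np.int64(149)), (np.int64(236), np.int64(150)), (np.int64(237), np.int64(150)), (np.int64(237), np.int64(151))]
```

View pics/s1.png

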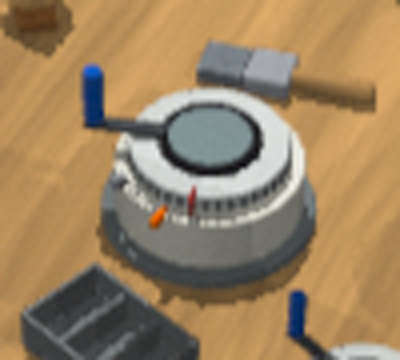

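```bash
cat >> h.py <<'E'
from scipy.spatial.transform import Rotation as Rn
C=np.array([.509,-.0465]); RAD=.090; Z=.112
def pose(phi,z=Z):
    p=[*(C+RAD*np.array([np.cos(phi),np.sin(phi)])),z]
    q=(Rn.from_euler("z",np.pi/2+phi)*Rn.from_quat([.70710678,.70710678,0,0])).as_quat()
    return p,q
def ft(phi):  # tangential (ccw+), radial, vertical force on tool
    f=get_obs()["wrist_force"]; t=np.array([-np.sin(phi),np.cos(phi)])
    return np.array([f[:2]@t, f[0]*t[1]-f[1]*t[0], f[2]])
E
python3 - <<'E'
from h import *
s=snap("scene")
print("tree",onplane(s,(190,256),.05),"candle",onplane(s,(260,243),.085))
phi=.245
bot.reach(*pose(phi,.22)); 
hand.move_gripper(.034,20)
p,q=pose(phi); print(get_obs()["time_s"],get_obs()["joint_pos"],get_obs()["gripper_width"],ft(phi))
bot.servo_line(p,q,.08)
print(ft(phi),get_obs()["time_s"],get_obs()["position"],p)
snap("wrist","w2")
E
```

```text
tree [ 0.7563 -0.2039  0.05  ] candle [ 0.7187 -0.0046  0.085 ]
3.1583 [-0.0438  0.3145  1.701   0.      1.1259 -1.8596] 0.033649705075754016 [-0.2196 -0.1368 -0.1291]
[-0.1496 -0.3458  0.0144] 4.6583 [ 0.5967 -0.0247  0.1125] [np.float64(0.5963123592475372), np.float64(-0.024669930769028514), 0.112]
```

View pics/w2.png

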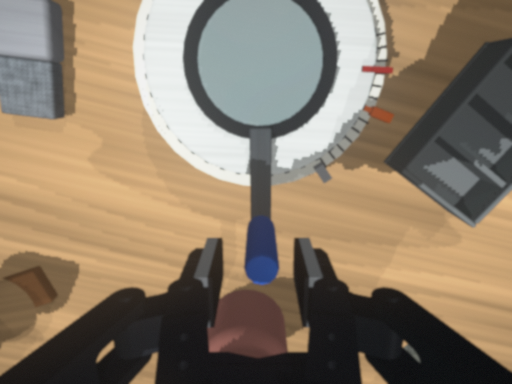

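```bash
python3 - <<'E'
from h import *
w=snap("wrist"); print(proj(w,[*pose(.245)[0][:2],.095]),proj(w,[*pose(.245)[0][:2],.115]))
phi=.245; b=ft(phi)
for k in range(18):
    phi-=.01; p,q=pose(phi); bot.servo_line(p,q,.03)
    f=ft(phi)-b; print(round(phi,3),f,round(get_obs()["time_s"],2))
    if abs(f[0])>6: break
E
```

```text
[258.8835 234.1285] [259.0235 251.2761]
0.235 [ 1.6366 -2.0452 -1.1983] 5.01
0.225 [ 1.3064 -1.3143 -1.2245] 5.26
0.215 [ 0.7925 -1.244  -1.0154] 5.51
0.205 [ 1.1    -1.6774 -0.0233] 5.76
0.195 [ 1.5708 -1.3892 -1.0027] 6.01
0.185 [ 1.1228 -1.1123 -0.3745] 6.26
0.175 [ 1.1499 -1.566  -2.2541] 6.51
0.165 [ 1.2379 -2.1202 -0.7017] 6.76
0.155 [ 0.7478 -1.1481 -1.7512] 7.01
0.145 [ 1.2668 -1.3871 -0.5001] 7.26
0.135 [ 1.6938 -1.3547 -0.1186] 7.51
0.125 [ 0.8515 -1.1696 -1.443 ] 7.76
0.115 [ 1.1216 -2.0576 -1.9163] 8.01
0.105 [ 1.1236 -1.4205 -0.5835] 8.26
0.095 [ 1.3088 -1.7744 -0.4998] 8.51
0.085 [ 0.5919 -2.0512 -1.1214] 8.76
0.075 [ 1.4643 -1.6473 -1.2302] 9.01
0.065 [ 1.328  -1.4036 -2.0548] 9.26
```

```bash
python3 - <<'E'
from h import *
phi=.065
while phi>-.58:
    phi-=.03; p,q=pose(phi); bot.servo_line(p,q,.03)
    f=ft(phi); print(round(phi,3),f,round(get_obs()["time_s"],2))
    if abs(f[0])>7: break
snap("wrist","w3")
E
```

```text
0.035 [ 0.306   0.0705 -0.5591] 9.51
0.005 [ 0.1936 -0.6636  0.5743] 9.76
-0.025 [ 2.2223 -1.164   0.2487] 10.01
-0.055 [ 1.3965 -0.6691 -0.5493] 10.26
-0.085 [ 2.4561 -0.9842  0.4804] 10.51
-0.115 [ 2.0767 -1.4321  0.1692] 10.76
-0.145 [ 1.9141 -2.1582  0.9106] 11.01
-0.175 [ 2.3194 -1.5425  1.0724] 11.26
-0.205 [ 2.4782 -1.559  -0.8513] 11.51
-0.235 [ 1.7055 -0.8095  0.6255] 11.76
-0.265 [ 2.9403 -2.6956  0.6317] 12.01
-0.295 [ 1.5412 -1.7112  0.403 ] 12.26
-0.325 [ 1.9545 -1.2104  0.3851] 12.51
-0.355 [ 2.318  -0.7057 -0.7118] 12.76
-0.385 [ 2.6244 -1.4057  0.052 ] 13.01
-0.415 [ 1.8655 -1.9746 -1.6489] 13.26
-0.445 [ 1.396  -0.4972 -0.0214] 13.51
-0.475 [ 2.4359 -2.2413  0.1214] 13.76
-0.505 [ 1.8903 -1.3428  0.2982] 14.01
-0.535 [ 1.5395 -1.2146 -0.4886] 14.26
-0.565 [ 2.2455 -1.2319 -0.9803] 14.51
-0.595 [ 2.5306 -0.487  -0.4917] 14.76
```

View pics/w3.png

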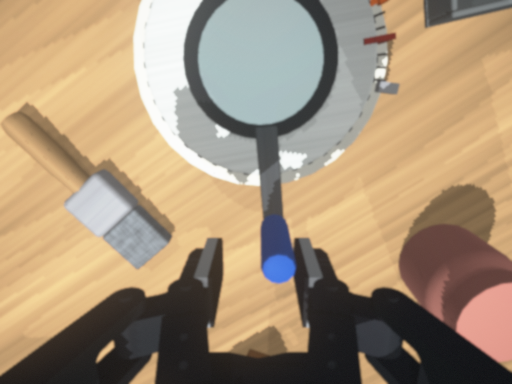

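```bash
python3 - <<'E'
from h import *
phi=-.595; hist=[]
while phi>-1.0:
    phi-=.015 if phi>-.72 else .004; p,q=pose(phi); bot.servo_line(p,q,.03)
    f=np.mean([ft(phi)[0] for _ in range(3)]); hist.append((round(phi,3),round(f,2)))
    if f>5.5: break
print(hist); 
for _ in range(4): bot.dwell(.1); print(ft(phi))
o=get_obs();print(o["time_s"],o["position"],pose(phi)[0],o["grip_force"],o["gripper_width"])
r=snap("wrist","w4",3,(330,0,512,140))
E
```

```text
[(-0.61, np.float64(2.63)), (-0.625, np.float64(2.88)), (-0.64, np.float64(2.8)), (-0.655, np.float64(2.58)), (-0.67, np.float64(2.67)), (-0.685, np.float64(2.52)), (-0.7, np.float64(2.25)), (-0.715, np.float64(2.79)), (-0.73, np.float64(3.0)), (-0.734, np.float64(3.18)), (-0.738, np.float64(3.27)), (-0.742, np.float64(3.24)), (-0.746, np.float64(3.92)), (-0.75, np.float64(3.19)), (-0.754, np.float64(3.72)), (-0.758, np.float64(3.0)), (-0.762, np.float64(3.42)), (-0.766, np.float64(3.38)), (-0.77, np.float64(3.1)), (-0.774, np.float64(3.62)), (-0.778, np.float64(3.66)), (-0.782, np.float64(3.39)), (-0.786, np.float64(3.17)), (-0.79, np.float64(2.9)), (-0.794, np.float64(3.24)), (-0.798, np.float64(2.76)), (-0.802, np.float64(3.41)), (-0.806, np.float64(3.21)), (-0.81, np.float64(3.27)), (-0.814, np.float64(3.26)), (-0.818, np.float64(3.87)), (-0.822, np.float64(4.06)), (-0.826, np.float64(3.91)), (-0.83, np.float64(4.13)), (-0.834, np.float64(3.95)), (-0.838, np.float64(2.85)), (-0.842, np.float64(3.25)), (-0.846, np.float64(3.88)), (-0.85, np.float64(2.88)), (-0.854, np.float64(3.22)), (-0.858, np.float64(2.38)), (-0.862, np.float64(3.07)), (-0.866, np.float64(3.76)), (-0.87, np.float64(3.59)), (-0.874, np.float64(3.51)), (-0.878, np.float64(3.04)), (-0.882, np.float64(3.49)), (-0.886, np.float64(3.29)), (-0.89, np.float64(3.34)), (-0.894, np.float64(2.74)), (-0.898, np.float64(3.51)), (-0.902, np.float64(5.19)), (-0.906, np.float64(5.8))]
[ 5.5836 -4.044  -0.5927]
[ 6.8941 -4.2409 -0.4317]
[ 6.4243 -3.9872 -0.0838]
[ 5.3657 -3.8721 -0.9143]
28.4583 [ 0.5649 -0.1169  0.112 ] [np.float64(0.564520896146008), np.float64(-0.11733382024954037), 0.112] 2.984555661678314 0.034242032149230675
```

View pics/w4.png

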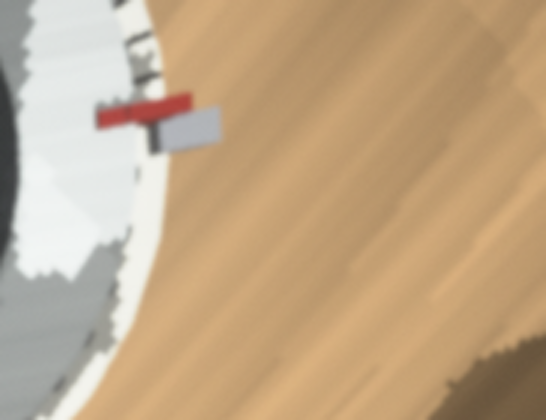

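```bash
cat >> h.py <<'E'
def tips(w):
    f=w["frame"]; h=cv2.cvtColor(cv2.GaussianBlur(f,(0,0),.6),cv2.COLOR_RGB2HSV).astype(int); H,S,V=h[...,0],h[...,1],h[...,2]
    out={}
    for n,m,sg in (("o",(H>4)&(H<13)&(S>150)&(V>140),-1),("r",((H<5)|(H>174))&(S>110)&(V>60),1)):
        P=np.array([onplane(w,(u,v),.062)[:2]-C for v,u in zip(*np.nonzero(m))]).reshape(-1,2)
        R=np.hypot(*P.T); k=(R>.045)&(R<.09); P,R=P[k],R[k]; 
        if len(R)<4: out[n]=None; continue
        A=np.arctan2(P[:,1],P[:,0]); o=np.argsort(-sg*R)[:max(5,len(R)//3)]
        out[n]=(len(R),R.min(),R.max(),A.mean(),A[o].mean())
    return out
E
python3 - <<'E'
from h import *
phi=-.906
for _ in range(2):
    phi-=.003; p,q=pose(phi); bot.servo_line(p,q,.03); print(ft(phi))
bot.dwell(.2); print(ft(phi)); print(tips(snap("wrist")))
while phi<-.08:
    phi=min(phi+.04,-.08); p,q=pose(phi); bot.servo_line(p,q,.03)
    f=ft(phi)
    if abs(f[0])>8 and phi>-.85: print("hi",f); break
print(phi,ft(phi),get_obs()["time_s"])
w=snap("wrist","w5"); print(tips(w))
E
```

```text
[ 6.2137 -3.7993 -1.1625]
[ 8.51   -4.421  -1.1357]
[ 7.8452 -4.6857 -1.4919]
{'o': None, 'r': (148, np.float64(0.05940973596828684), np.float64(0.07553386902952709), np.float64(0.8759247284765881), np.float64(0.8742453733100816))}
-0.08 [-2.6018  2.8755 -0.4523] 34.8417
{'o': (202, np.float64(0.06746017217529236), np.float64(0.08446159211080795), np.float64(1.4547854944881353), np.float64(1.4554455231536163)), 'r': (116, np.float64(0.0594414977248133), np.float64(0.07538292340212677), np.float64(1.3088764081297406), np.float64(1.3072423451861606))}
```

View pics/w5.png

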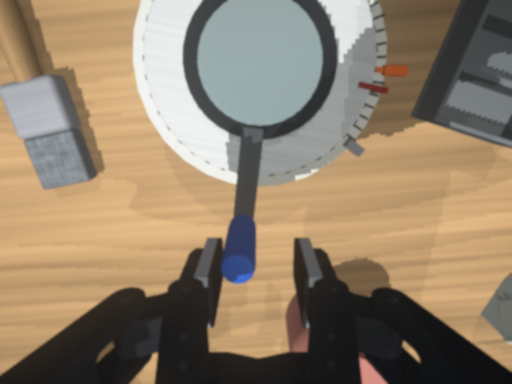

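```bash
python3 - <<'E'
from h import *
phi=-.08
for i in range(12):
    t=tips(snap("wrist")); g=t["o"][4]-t["r"][4]; g2=t["o"][3]-t["r"][3]
    print(round(phi,4),round(g,4),round(g2,4),ft(phi)[0],get_obs()["time_s"])
    if g<.006: break
    phi+=max(.003,g*.75); p,q=pose(phi); bot.servo_line(p,q,.03)
w=snap("wrist","w6",5,(330,20,450,120)); print(t)
E
```

```text
-0.08 0.1486 0.1462 -2.4116448369861194 34.9417
0.0315 0.0448 0.0357 -0.1612972686967749 35.475
0.065 0.0045 0.0016 -1.607600933162918 35.775
{'o': (107, np.float64(0.07663710409762786), np.float64(0.08449999389353302), np.float64(1.4553791787248043), np.float64(1.4568397503719301)), 'r': (115, np.float64(0.05960894986146852), np.float64(0.07556183961273845), np.float64(1.4537385415928563), np.float64(1.4523752414185644))}
```

View pics/w6.png

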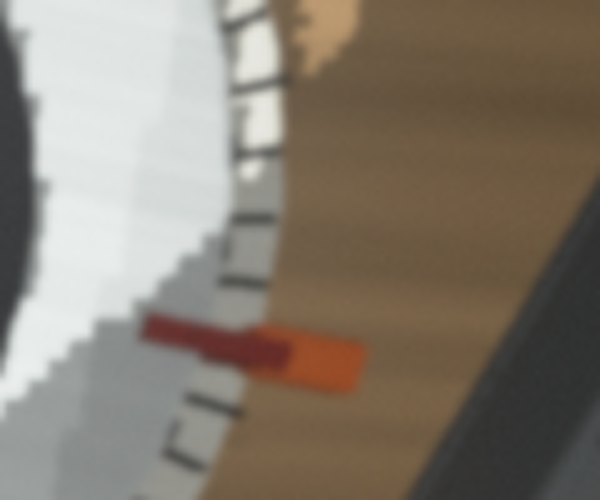

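```bash
python3 - <<'E'
from h import *
o=get_obs(); phi=.065-.09
p,q=pose(phi); bot.servo_line(p,q,.03); bot.servo_line(pose(phi,.20)[0],None,.08)
bot.reach([0.52,0.0,0.24],[.7071,.7071,0,0])
bot.dwell(.3)
w=snap("wrist","w7",2,(60,60,440,340)); t=tips(w); print(t,get_obs()["time_s"])
E
```

```text
{'o': (62, np.float64(0.0720030176355569), np.float64(0.08586830509975797), np.float64(1.455285343043198), np.float64(1.4569257590412419)), 'r': (20, np.float64(0.058801746850092776), np.float64(0.0671392974837629), np.float64(1.4366089765239611), np.float64(1.4376515907971894))} 39.2833
```

View pics/w7.png

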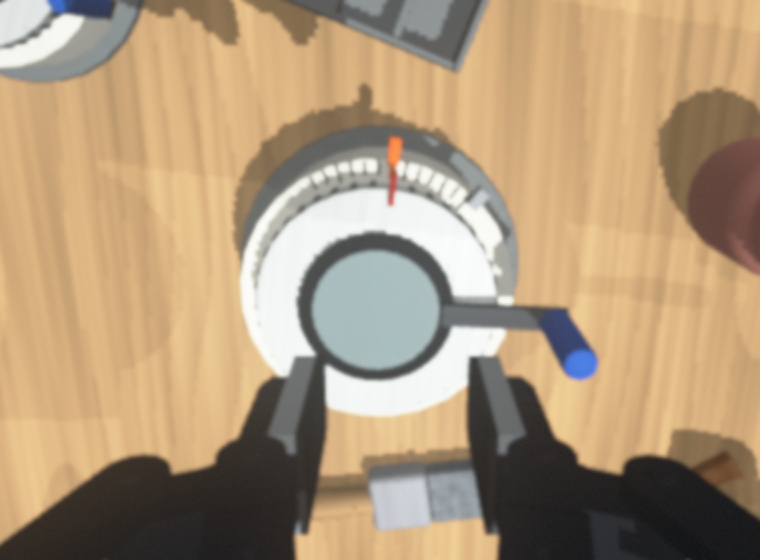

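```bash
python3 - <<'E'
from h import *
w=snap("wrist"); f=lambda u,v:(60+(u+.5)/2-.5,60+(v+.5)/2-.5)
L=onplane(w,f(375,314),.081); p=onplane(w,f(580,364),.134)
for c in (L[:2],C): d=p[:2]-c; print(c,np.hypot(*d),np.arctan2(d[1],d[0]), 1.455-np.pi/2)
E
```

```text
[ 0.5083 -0.0477] 0.08959096840025123 -0.02099523836693146 -0.11579632679489649
[ 0.509  -0.0465] 0.08896149866543843 -0.03426516871038802 -0.11579632679489649
```

Lever is 0.08–0.095 rad counter-clockwise of the ring's x axis (7–8.5 mm), and the pointer is at the marker.

```bash
python3 -c "
from workcell import hand_in; print(hand_in())"
```

```text
the job is handed in; nothing more can be done
None
```

I pressed the ring home against its clockwise stop at about 8 N, then brought it up counter-clockwise until the pointer stood within about 1 mm of the orange marker in the images, with the play taken up on that side. I backed the gripper clear and handed the job in after about 39 s; no verdict came back.

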